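# Opening check of the cafe counter's pull-up socket post

### The job

Do the opening check of the counter's pull-up socket post. First press the test button on the breaker box so that its lever drops, then lift the lever back up until it stays up by itself. Then pinch in the two side tabs of the socket post's head, pull the post straight up past its first stop to its second stop, and finish while still holding it up there (let go and it would slide down); leave the mug, pitcher and jar where they stand.

Things in the scene. Friction and masses are not known exactly. Their poses are not given: they have to be found in the camera images.
- breaker: White plastic breaker box fixed on the counter, 110 (its x) x 96 (its y) x 70 mm high. Origin: centre of its underside; z up; its front (-x) roughly faces the robot. Black round test button on top towards the back left, black lever at the front edge on the right (as seen from the robot), with a grey block (34 x 24 mm, 18 mm over the box's top) on the lever's left at the hinge. It stands left or right of the socket post, and its place and yaw vary.
- button_top (a point): Centre of the test button's top face. The button is 20 mm across and stands 12 mm over the box's top (9 mm over its 28 mm collar); pressed straight down.
- test_button (a joint): Travel of the test button in m: 0 out, 0.0065 fully in. Spring: 2 N at the start, 5.3 N fully in. From about 3 mm it kicks the lever off its rest and the lever falls; springs back when released.
- lever (a joint): Angle of the breaker's lever in rad: 0 = up (leaning 0.26 rad back from vertical, away from the robot, resting on its stop), 0.26 = vertical, 1.75 = dropped (nearly level, 0.08 rad above it, sticking out past the box's front towards the robot). It turns about the box's y axis through lever_hinge and falls by its own weight (50 g) from either side of vertical, so it stays up only if it is brought back past vertical.
- lever_grip (a point): Point on the lever's centre line, 46 mm from the hinge axis. The lever is a black flat bar 14 mm wide (along the box's y), 8 mm thick, 58 mm long from the hinge. It can be pinched across its 14 mm width from above.
- lever_hinge (a point): Point on the lever's hinge axis in the middle of the lever's width, 75 mm above the counter, 40 mm in front of the box's centre, 20 mm to its right. At joint value q, lever_grip lies 46 mm from it in the box's frame along (-sin(q-0.26), 0, cos(q-0.26)).
- post_base: Steel flange of the pull-up socket post, fixed flat on the counter, 100 (its x) x 84 (its y) mm, at most 14 mm high; the post comes up through it. Origin: centre of its underside; z up. Its place and yaw vary. It carries the whole post.
- post_grip (a point): Middle of the socket post's grey head, between the two black tabs. The head is 60 (along the base's x) x 44 (base's y) x 46 mm high; this point is 48 mm above the counter with the post down, 20 mm below the head's top and 26 mm above its underside. The tabs (30 wide x 18 mm high) are centred at this height on the head's two sides that face along the base's +y and -y; each stands 7 mm proud, so 58 mm over both tabs, 44 mm with both flush.
- post (a joint): How far the post is pulled up, in m: 0 = down, 0.07 = first stop, 0.14 = second stop (end of travel, fully out). Weighs 0.3 to 0.6 kg; a return spring draws it down (5.4 N down, 7.1 N out) with 1 N friction: 9 to 15 N to pull. The tabs lock it when down and at the first stop; at the second stop nothing locks it and it slides down if let go.
- tab_left (a joint): Press of the tab on the base's +y side in m: 0 out, 0.007 flush with the head; spring 0.9 N at the start, 3 N when flush. The post is unlocked while both tabs are pressed in by more than 3.5 mm; kept pinched while pulling, it runs straight through the first stop.
- tab_right (a joint): The same for the tab on the -y side.
- mug: White mug, 80 mm across, 85 mm high, stands beyond the work. Origin: centre of its underside. To be left alone.
- pitcher: Steel milk pitcher, 86 mm across, 105 mm high, at the left. Origin: centre of its underside. To be left alone.
- jar: Amber glass jar, 72 mm across, 95 mm high, at the right. Origin: centre of its underside. To be left alone.
Mind the look-alikes: they are no part of the job. What is shaped like the breaker but brown, pink or red is not meant.

How it is judged:
On the way, in this order (a step that is already met when the one before it is completed fails the run):
1. the test button is pressed in (value of joint test_button above 0.002 m).
2. the lever has dropped (value of joint lever above 1.5 rad), for 0.1 s.
3. the lever is back up and stays up untouched (value of joint lever below 0.1 rad and value of joint test_button below 0.002 m and contact force between each of the arm, the fingers and breaker below 0.2 N), for 0.2 s.
4. the post is pulled up past its first stop (value of joint post above 0.08 m).
At the end, for the whole second after the job is handed in: The post is held still by the fingers alone (finger contact above 2 N, none of the bystanders touching it) within 7 mm of its second stop (joint above 0.133 m), with the breaker's lever up (below 0.1 rad) and the test button out (below 2 mm) (value of joint post above 0.133 m and velocity of joint post between -0.01 and 0.01 m/s and contact force between the fingers and post_base above 2 N and contact force between post_base and mug below 0.2 N and contact force between post_base and pitcher below 0.2 N and contact force between post_base and jar below 0.2 N and value of joint lever below 0.1 rad and value of joint test_button below 0.002 m); the arm keeps its last pose, push and grip.
It fails at once if the mug is moved over 30 mm or tipped (distance of mug from where it was at the start of the episode above 0.03 m or angle between mug's own z axis and vertical above 0.4 rad).
It fails at once if the pitcher is moved over 30 mm or tipped (distance of pitcher from where it was at the start of the episode above 0.03 m or angle between pitcher's own z axis and vertical above 0.4 rad).
It fails at once if the jar is moved over 30 mm or tipped (distance of jar from where it was at the start of the episode above 0.03 m or angle between jar's own z axis and vertical above 0.4 rad).
It also fails if it takes over 64 s, if anything falls off the work surface, if the arm or the gripper's body presses on something with over 40 N, if the wrist force passes 120 N, or if a joint passes its speed limit or range.

### The arm

A 6-joint arm with a two-finger parallel gripper is mounted at the origin on the work surface. World frame = base frame: x ahead of the robot, y to its left, z up, the work surface at z = 0. Lengths are in m, angles in rad, forces in N, time in s.
With the tool pointing down it reaches from about 0.425 to 1.125 m from the base axis. Payload 14.9 kg.
Tool frame: the origin (TCP) lies on the front face of the gripper's body, between the roots of the fingers; the fingertips stand 78 mm ahead of it and the grasp point (between the pads) lies 60 mm ahead of it; x points along the fingers, y is the direction in which the jaws open and shut, and the axes are right-handed (so a half turn about x gives the same grasp; the last joint's range is limited). The gripper opens to 91 mm and grips with 3 to 60 N. Pads are 32 mm wide; open, the fingers measure 118 mm over their backs; the gripper's body (76 mm by 178 mm) begins 60 mm behind the grasp point.
Start: joints at [-1.313, 0.379, 1.734, -0, 1.028, -0.033], TCP at [0.201, -0.671, 0.292] pointing down, gripper open.
Joint ranges: [-2.77, 2.77], [-0.74, 2.19], [0, 2.66], [-1.06, 4.2], [0.31, 2.87], [-3.08, 3.08]. Speed limits (rad/s): [1.89, 1.89, 2.39, 3.14, 3.14, 3.14].

### API

Orientations are given as a rotation vector (axis times angle).
In Python, from workcell import read_state, capture, hand_in gives the robot as it stands. The module is installed in compiled form; this text tells all that it offers.
- The arm moves only by the tool carry_out, never from a script. Its argument "plan" is a list of rows, each an object of numbers: "x", "y", "z": the shift along the world's x, y, z in m; "spin": the turn about the world's z in degrees; "grip": the finger opening in m, from 0 to 0.0912. In form: [{"x": .., "y": .., "z": .., "spin": .., "grip": ..}, ...]. A call has 1 to 8 rows; each row is the pose to reach, as a shift and turn from the pose commanded when the call began; what a row does not reach only later rows make up. A row lasts 1/8 s, in which the tool goes at most 62.5 mm and 10.7 degrees, less where a joint would pass 70% of its speed; a pose out of reach is approached as far as the arm can. A call with a gripper value outside its range is refused whole. The fingers move at their own pace and stop on an object; "grip_force" is the grip in N (left out, the last holds). Time passes only in rows, so rows that repeat a pose let the fingers close. It gives the time, the measured TCP pose, the force and the opening at its end, in the units of the state.
- read_state(): the state, without advancing time (a new reading comes with each control period).
- capture(name): name is "scene" or "top"; returns a dict with "img" (480x640x3 uint8, blue, green, red), "fovy" (degrees; the focal length in pixels is half the picture's height over the tangent of half this angle, whatever the lens; pixels are square), "cx", "cy" (the principal point, pixels), "rvec" (rotation vector, rad) and "tvec" (3), from world to camera coordinates, as OpenCV has them. Camera axes: x right, y down, z forward; pixel columns grow to the right and rows downward; lengths in m; the calibration is good to about 2 mm. A picture is of the moment at which its call begins. There is no depth.
- hand_in(): hands the job in, once; it reports no verdict.
The state is a dict: "t": time; "q": joint angles; "qd": joint speeds; "tau": joint torques, N m; "eef_pos": TCP position; "orientation": TCP orientation; "force": force on the tool from outside, world axes, zero at the start; "moment": the same for the moment, N m; "width": opening from 0.0 (shut) to 1.0 (fully open).
Only numpy, scipy, OpenCV 4.12 (cv2) and the standard library are available. Lean on these libraries where they do the work, as an engineer would, in place of code of your own. Each camera call takes 0.05 s, during which the arm holds its last target.

## Working session

There is one attempt and no reset: what is moved stays moved. The work goes in short steps, Python scripts to look and compute and a tool call to move; the robot and the scene stay as the last step left them, time stands still between calls to the robot, and variables do not carry over. Pictures are saved under pics/ and viewed, and the job is handed in when it is done.

Besides the shell and the picture viewer there is one more tool, called after "Request:" by a JSON object that holds its "op" and its "data", one argument or row to a line. carry_out: Moves the arm, as the interface text tells. Its arguments: {"type":"object","properties":{"plan":{"type":"array","items":{"type":"object","properties":{"x":{"type":"number"},"y":{"type":"number"},"z":{"type":"number"},"spin":{"type":"number"},"grip":{"type":"number"}}}},"grip_force":{"type":"number"}},"required":["plan"]}

```bash
mkdir -p pics; cat > h.py <<'E'
import numpy as np, cv2
from workcell import read_state, capture, hand_in
def cam(c):
    R=cv2.Rodrigues(np.array(c["rvec"],float))[0]; t=np.array(c["tvec"],float).ravel()
    f=240/np.tan(np.radians(c["fovy"])/2); return R,t,f
def onplane(c,u,v,z):
    R,t,f=cam(c); d=R.T@np.array([(u-c["cx"])/f,(v-c["cy"])/f,1]); o=-R.T@t
    return o+d*(z-o[2])/d[2]
def proj(c,p):
    R,t,f=cam(c); q=R@np.array(p)+t; return np.array([c["cx"]+f*q[0]/q[2],c["cy"]+f*q[1]/q[2]])
E
python3 - <<'E'
from h import *
for n in("scene","top"):
    c=capture(n); cv2.imwrite(f"pics/{n}0.png",c["img"]); R,t,f=cam(c); print(n,f,-R.T@t,R[2],{k:c[k] for k in c if k!="img"})
print(read_state())
E
```

```text
scene 581.3947107811218 [1.2742056  0.18744881 1.2833705 ] [-0.50819111 -0.12022803 -0.85281124] {'fovy': 44.86171473423509, 'cx': 313.6295774612165, 'cy': 236.2239919736959, 'rvec': array([ 1.66324447,  2.16807983, -0.59688218]), 'tvec': array([ 0.12348986, -0.42058608,  1.76454935])}
top 525.9876964167461 [ 0.49338095 -0.00771686  1.63066998] [ 0.04702518  0.00881183 -0.99885484] {'fovy': 49.0529520119809, 'cx': 312.62118263142037, 'cy': 231.34137427613592, 'rvec': array([ 2.19748042, -2.18920728,  0.04204707]), 'tvec': array([0.00440213, 0.56953993, 1.60566927])}
{'t': 0.1, 'q': array([-1.31328567e+00,  3.79400903e-01,  1.73471988e+00,  2.13629605e-05,
        1.02847893e+00, -3.32564875e-02]), 'qd': array([-0.0002944 , -0.00204339, -0.00145787,  0.00185143,  0.0007908 ,
        0.00022767]), 'tau': array([-1.15688610e-03, -7.65042758e+01, -4.35296953e+01,  6.52266503e-02,
        3.98046453e-02, -3.23363429e-05]), 'eef_pos': array([ 0.20063805, -0.67034269,  0.29162372]), 'orientation': array([ 2.06560874,  0.30348899, -2.06580605]), 'force': array([ 0.22819642, -0.34901129, -0.66188324]), 'moment': array([ 0.01449297, -0.06135398,  0.03514203]), 'width': 1.0008954395462346}
```

View pics/scene0.png

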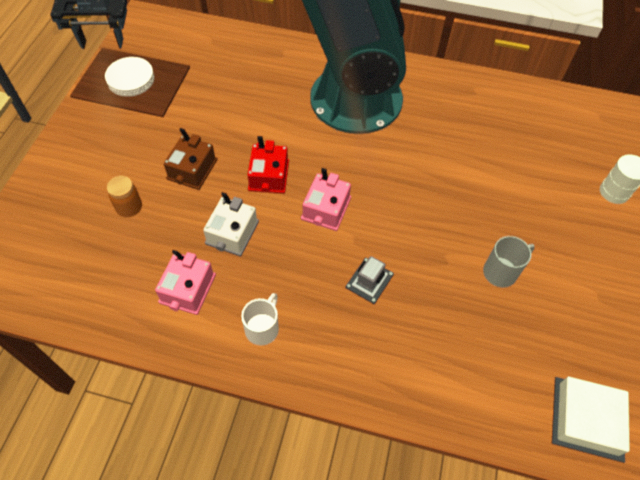

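View pics/top0.png

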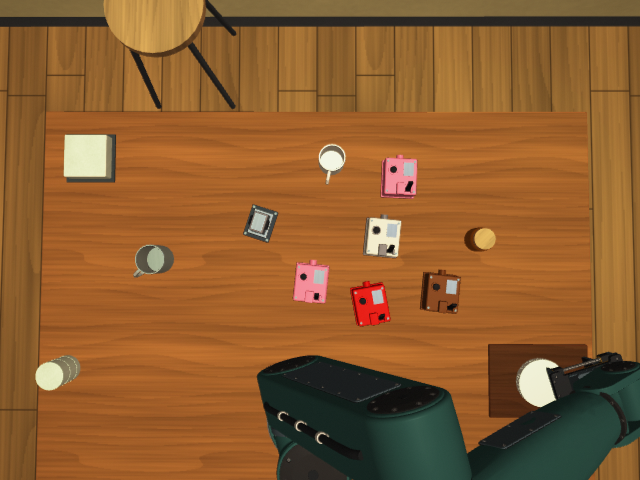

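Breaker-shaped candidates in the top view are white (382,237), pink (400,177), pink (311,283), red (371,303) and brown (441,292). Only the white one, at (231,223) in the scene view, fits the description. The post is at (261,223) in the top view and (370,278) in the scene view. I'll confirm both with enlarged crops.

```bash
python3 - <<'E'
import cv2,numpy as np
s=cv2.imread("pics/scene0.png");t=cv2.imread("pics/top0.png")
r=lambda im,x,y,w:cv2.resize(im[y:y+w,x:x+w],(390,390),interpolation=cv2.INTER_CUBIC)
cv2.imwrite("pics/crop0.png",np.vstack([np.hstack([r(t,350,205,65),r(s,198,185,65)]),np.hstack([r(t,230,190,65),r(s,338,246,65)])])[:, :][0:780:1].copy() if 0 else cv2.resize(np.vstack([np.hstack([r(t,350,205,65),r(s,198,185,65)]),np.hstack([r(t,230,190,65),r(s,338,246,65)])]),(600,600)))
E
```

```text
(no output)
```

View pics/crop0.png

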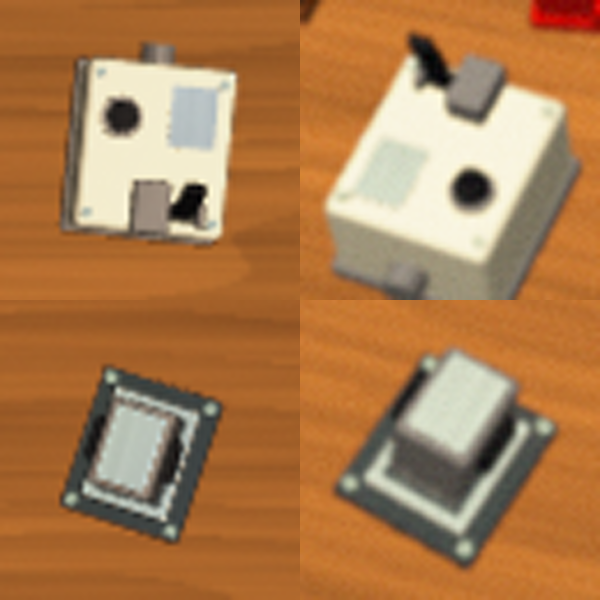

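The crops confirm the white box: black button at the back left, lever at the front right, grey block to the lever's left. The socket post shows its black tabs on the head's two long sides. Next I'll measure both.

```bash
cat > m.py <<'E'
from h import *
def biggest(m,k=None):
    cs=cv2.findContours(m.astype(np.uint8),cv2.RETR_EXTERNAL,cv2.CHAIN_APPROX_NONE)[0]
    return max(cs,key=cv2.contourArea)
def rect(c,cnt,z):
    P=np.array([onplane(c,u,v,z)[:2] for u,v in cnt[:,0]])
    r=cv2.minAreaRect((P*1000).astype(np.float32)); return r
def win(m,x,y,w):
    o=np.zeros_like(m);o[y-w:y+w,x-w:x+w]=m[y-w:y+w,x-w:x+w];return o
if __name__=="__main__":
  for n,b,p in(("top",(382,237),(261,223)),("scene",(231,222),(370,277))):
    c=capture(n); im=c["img"].astype(int); B,G,R=im[...,0],im[...,1],im[...,2]; V=cv2.cvtColor(c["img"],cv2.COLOR_BGR2HSV)
    # box top
    m=win((B>175)&(R>200),*b,33)
    cn=biggest(cv2.morphologyEx(m.astype(np.uint8),cv2.MORPH_CLOSE,np.ones((9,9))))
    print(n,"boxtop",rect(c,cn,.07))
    # button
    m=win(V[...,2]<70,*b,33)
    k,l,s,ce=cv2.connectedComponentsWithStats(m.astype(np.uint8))
    for i in range(1,k):
        if s[i,4]>15: print(" dark",s[i],ce[i],"z82:",onplane(c,*ce[i],.082).round(4))
    # flange & head: not wood
    m=win(V[...,1]<90,*p,32); cn=biggest(m); print(" flange",rect(c,cn,.008),cv2.contourArea(cn))
    m=win((V[...,2]>140)&(V[...,1]<60),*p,14)
    k,l,s,ce=cv2.connectedComponentsWithStats(m.astype(np.uint8))
    for i in range(1,k):
        if s[i,4]>40:
            cn=biggest(l==i); print(" light",s[i],ce[i],rect(c,cn,.068))
E
python3 m.py
```

```text
top boxtop ((552.2130126953125, -204.37191772460938), (90.25297546386719, 104.31816101074219), 84.2118911743164)
 dark [373 227   7   6  33] [376.09090909 229.6969697 ] z82: [ 0.5718 -0.181   0.082 ]
 dark [387 245   7   8  38] [390.44736842 248.57894737] z82: [ 0.5164 -0.223   0.082 ]
 flange ((595.7702026367188, 168.804443359375), (81.49163055419922, 97.80457305908203), 71.9886245727539) 786.0
 light [250 209  23  23 258] [259.5        220.23643411] ((597.1952514648438, 160.65199279785156), (54.769718170166016, 59.92491149902344), 72.82427215576172)
 light [248 229  20   8  46] [258.34782609 232.91304348] ((562.5458374023438, 170.59762573242188), (56.89081954956055, 18.629104614257812), 87.1897964477539)
scene boxtop ((556.7696533203125, -199.93780517578125), (92.1945571899414, 106.7887191772461), 84.45034790039062)
 dark [222 193   9  11  46] [225.95652174 198.19565217] z82: [ 0.5081 -0.2234  0.082 ]
 dark [232 222   7   7  38] [234.84210526 225.21052632] z82: [ 0.5786 -0.1758  0.082 ]
 flange ((594.0723876953125, 173.8443603515625), (81.1089859008789, 110.10945892333984), 71.84770202636719) 1174.0
 light [360 263  24  18 274] [371.25547445 269.94525547] ((600.2583618164062, 171.4355010986328), (37.80390167236328, 55.01542663574219), 72.97932434082031)
 light [356 277  12  14  49] [359.6122449 286.       ] ((651.680419921875, 152.4090576171875), (40.2828369140625, 17.095731735229492), 47.77040481567383)
 light [373 277  11  14  42] [378.47619048 284.80952381] ((636.6820068359375, 197.35902404785156), (6.981307506561279, 42.57573699951172), 67.13719940185547)
```

```bash
cat > st.py <<'E'
from h import *
s=read_state(); R=cv2.Rodrigues(s["orientation"])[0]
print("t",round(s["t"],2),"pos",s["eef_pos"].round(4),"x",R[:,0].round(3),"yaw y-axis",np.degrees(np.arctan2(R[1,1],R[0,1])).round(2),"F",s["force"].round(2),"w",round(s["width"]*91.2,2),"qd",abs(s["qd"]).max().round(3),"q6",s["q"][5].round(2))
E
python3 st.py
```

```text
t 0.2 pos [ 0.2007 -0.6704  0.2918] x [-0.     0.001 -1.   ] yaw y-axis -73.34 F [0.07 0.12 0.17] w 90.9 qd 0.004 q6 -0.03
```

Request:
{"op": "carry_out", "data": {
  "plan": [
    {"x":0.374,"y":0.492,"z":0,"spin":-22.5,"grip":0},
    {"x":0.374,"y":0.492,"z":0,"spin":-22.5,"grip":0},
    {"x":0.374,"y":0.492,"z":0,"spin":-22.5,"grip":0},
    {"x":0.374,"y":0.492,"z":0,"spin":-22.5,"grip":0},
    {"x":0.374,"y":0.492,"z":0,"spin":-22.5,"grip":0},
    {"x":0.374,"y":0.492,"z":0,"spin":-22.5,"grip":0},
    {"x":0.374,"y":0.492,"z":0,"spin":-22.5,"grip":0},
    {"x":0.374,"y":0.492,"z":0,"spin":-22.5,"grip":0}
  ],
  "grip_force": 10
}}

```text
t: 1.2
eef_pos: [0.5042, -0.2708, 0.2924]
orientation: [-2.169, 0.111, 2.169]
force: [1.0, -0.5, 0.1]
width: 0.154
```

```bash
python3 st.py
```

```text
t 1.2 pos [ 0.5042 -0.2708  0.2924] x [ 0. -0. -1.] yaw y-axis -95.84 F [ 0.95 -0.47  0.11] w 14.06 qd 0.876 q6 1.14
```

Request:
{"op": "carry_out", "data": {
  "plan": [
    {"x":0.06,"y":0.08,"z":-0.03,"spin":0,"grip":0},
    {"x":0.06,"y":0.08,"z":-0.03,"spin":0,"grip":0},
    {"x":0.06,"y":0.08,"z":-0.03,"spin":0,"grip":0},
    {"x":0.06,"y":0.08,"z":-0.03,"spin":0,"grip":0},
    {"x":0.06,"y":0.08,"z":-0.03,"spin":0,"grip":0}
  ]
}}

```text
t: 1.82
eef_pos: [0.5629, -0.1935, 0.2626]
orientation: [-2.169, 0.112, 2.168]
force: [0.1, 0.2, 0.0]
width: 0.007
```

```bash
python3 st.py; python3 - <<'E'
from h import *
s=read_state(); p=s["eef_pos"]
ims=[]
for n in("scene","top"):
    c=capture(n); im=c["img"].copy()
    u=proj(c,p-[0,0,.078]); print(n,u, proj(c,p))
    x,y=u.astype(int); im=im[y-50:y+50,x-50:x+50]; im=cv2.resize(im,(400,400),interpolation=cv2.INTER_CUBIC); 
    cv2.drawMarker(im,(int(200+(u[0]-x)*4),int(200+(u[1]-y)*4)),(0,255,0),0,12); ims.append(im)
cv2.imwrite("pics/tip.png",np.hstack(ims))
E
```

```text
t 1.82 pos [ 0.5629 -0.1935  0.2626] x [ 0. -0. -1.] yaw y-axis -95.91 F [0.12 0.25 0.03] w 0.66 qd 0.003 q6 1.3
scene [225.34048054 194.07100809] [221.2948975  173.35115839]
top [384.83963904 231.08707547] [388.69343022 229.66139285]
```

View pics/tip.png

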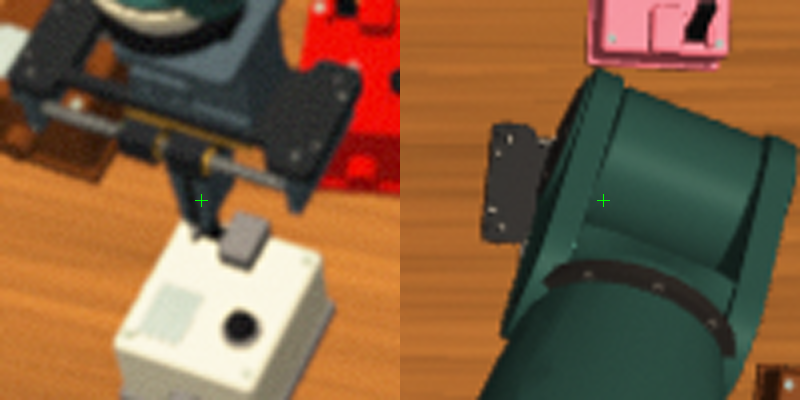

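Request:
{"op": "carry_out", "data": {
  "plan": [
    {"x":0.012,"y":0.015,"z":-0.02,"grip":0},
    {"x":0.012,"y":0.015,"z":-0.06,"grip":0},
    {"x":0.012,"y":0.015,"z":-0.085,"grip":0},
    {"x":0.012,"y":0.015,"z":-0.085,"grip":0},
    {"x":0.012,"y":0.015,"z":-0.085,"grip":0}
  ]
}}

```text
$.plan[0]: bad value
```

```bash
python3 st.py; python3 - <<'E'
from h import *
s=read_state(); p=s["eef_pos"]
c=capture("scene"); im=c["img"].copy()
u=proj(c,p-[0,0,.078]); print(u)
x,y=u.astype(int); im=im[y-50:y+50,x-50:x+50]; im=cv2.resize(im,(600,600),interpolation=cv2.INTER_CUBIC)
cv2.imwrite("pics/tip2.png",im)
E
```

```text
t 1.93 pos [ 0.5629 -0.1934  0.2626] x [ 0.001 -0.    -1.   ] yaw y-axis -95.91 F [-0.67 -0.12  0.19] w 0.52 qd 0.004 q6 1.3
[225.36021013 194.11068642]
```

View pics/tip2.png

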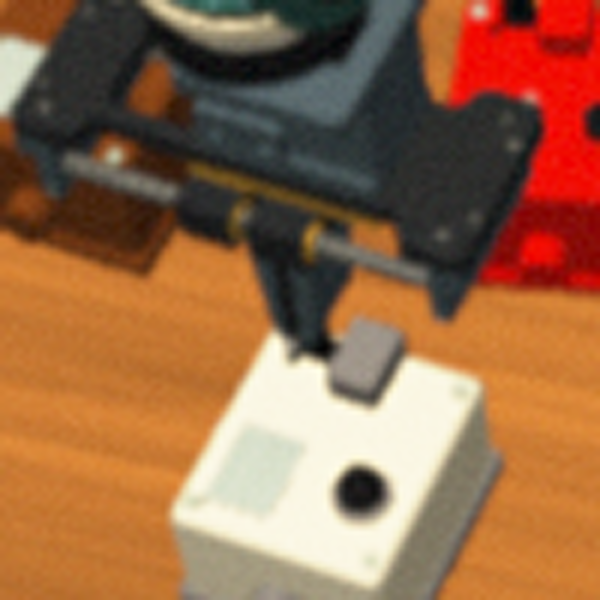

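Request:
{"op": "carry_out", "data": {
  "plan": [
    {"x":0.012,"y":0.015,"z":-0.02,"spin":0,"grip":0},
    {"x":0.012,"y":0.015,"z":-0.06,"spin":0,"grip":0},
    {"x":0.012,"y":0.015,"z":-0.085,"spin":0,"grip":0},
    {"x":0.012,"y":0.015,"z":-0.085,"spin":0,"grip":0},
    {"x":0.012,"y":0.015,"z":-0.085,"spin":0,"grip":0}
  ]
}}

```text
t: 2.6
eef_pos: [0.5758, -0.1774, 0.1776]
orientation: [-2.17, 0.111, 2.169]
force: [0.8, 0.6, 0.4]
width: 0.006
```

```bash
python3 st.py; python3 - <<'E'
from h import *
s=read_state(); p=s["eef_pos"]
c=capture("scene"); im=c["img"].copy()
u=proj(c,p-[0,0,.078]); print(u)
x,y=u.astype(int); im=im[y-50:y+50,x-50:x+50]; im=cv2.resize(im,(600,600),interpolation=cv2.INTER_CUBIC)
cv2.imwrite("pics/tip3.png",im)
E
```

```text
t 2.6 pos [ 0.5758 -0.1774  0.1776] x [ 0. -0. -1.] yaw y-axis -95.83 F [0.75 0.62 0.44] w 0.56 qd 0.018 q6 1.33
[233.88384576 220.19957477]
```

View pics/tip3.png

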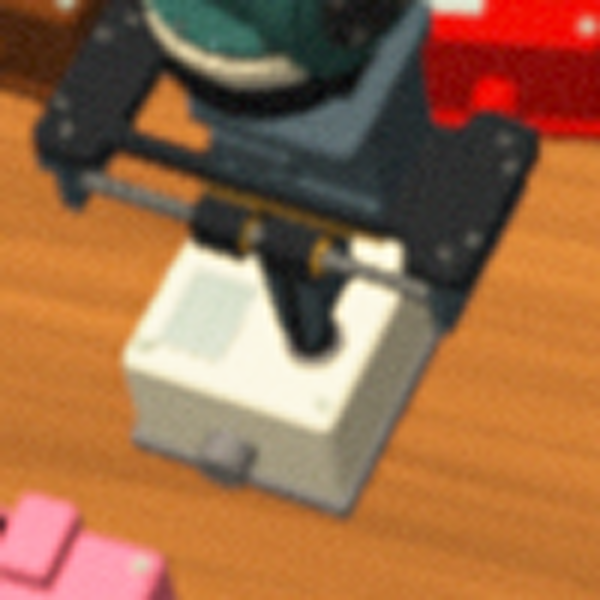

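Request:
{"op": "carry_out", "data": {
  "plan": [
    {"x":0,"y":0,"z":-0.014,"spin":0,"grip":0},
    {"x":0,"y":0,"z":-0.018,"spin":0,"grip":0},
    {"x":0,"y":0,"z":-0.02,"spin":0,"grip":0},
    {"x":0,"y":0,"z":-0.022,"spin":0,"grip":0},
    {"x":0,"y":0,"z":-0.022,"spin":0,"grip":0}
  ]
}}

```text
t: 3.28
eef_pos: [0.5752, -0.1775, 0.1553]
orientation: [-2.169, 0.111, 2.169]
force: [-2.8, 1.3, 5.4]
width: 0.003
```

```bash
python3 st.py; python3 - <<'E'
from h import *
c=capture("scene"); im=c["img"][150:270,160:320]; cv2.imwrite("pics/pr1.png",cv2.resize(im,(800,600),interpolation=cv2.INTER_CUBIC))
E
```

```text
t 3.27 pos [ 0.5752 -0.1775  0.1553] x [-0.  0. -1.] yaw y-axis -95.84 F [-2.84  1.3   5.41] w 0.29 qd 0.003 q6 1.33
```

View pics/pr1.png

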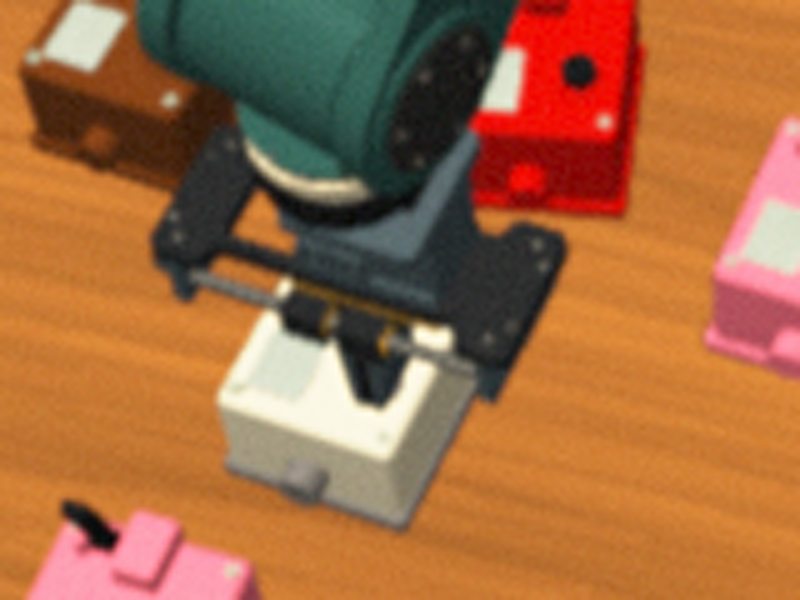

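Request:
{"op": "carry_out", "data": {
  "plan": [
    {"x":0,"y":0,"z":0.05,"spin":0,"grip":0.05},
    {"x":0.0,"y":0.0,"z":0.1,"spin":0,"grip":0.05},
    {"x":-0.06,"y":0.06,"z":0.13,"spin":0,"grip":0.05},
    {"x":-0.06,"y":0.12,"z":0.13,"spin":0,"grip":0.05},
    {"x":-0.06,"y":0.18,"z":0.13,"spin":0,"grip":0.05},
    {"x":-0.06,"y":0.18,"z":0.13,"spin":0,"grip":0.05},
    {"x":-0.06,"y":0.18,"z":0.13,"spin":0,"grip":0.05}
  ]
}}

```text
t: 4.2
eef_pos: [0.5154, 0.0029, 0.2853]
orientation: [-2.171, 0.109, 2.17]
force: [1.0, -0.9, 0.4]
width: 0.544
```

```bash
python3 st.py; python3 m.py;  python3 - <<'E'
from h import *
a=capture("scene")["img"][170:260,180:300]; b=capture("top")["img"][190:280,320:440]
cv2.imwrite("pics/dr.png",np.hstack([cv2.resize(i,(400,300),interpolation=cv2.INTER_CUBIC) for i in(a,b)]))
E
```

```text
t 4.2 pos [0.5154 0.0029 0.2853] x [ 0. -0. -1.] yaw y-axis -95.74 F [ 1.05 -0.9   0.41] w 49.64 qd 0.039 q6 1.63
top boxtop ((552.2830200195312, -204.40310668945312), (90.24826049804688, 104.43138885498047), 84.24362182617188)
 dark [373 227   7   6  33] [376.09090909 229.6969697 ] z82: [ 0.5718 -0.181   0.082 ]
 dark [386 249   7  21  98] [388.31632653 258.7755102 ] z82: [ 0.4864 -0.2167  0.082 ]
 flange ((595.7702026367188, 168.804443359375), (81.49163055419922, 97.80457305908203), 71.9886245727539) 785.0
 light [250 209  23  23 261] [259.52873563 220.18007663] ((597.1952514648438, 160.65199279785156), (54.769718170166016, 59.92491149902344), 72.82427215576172)
 light [248 229  20   8  46] [258.34782609 232.91304348] ((562.5458374023438, 170.59762573242188), (56.89081954956055, 18.629104614257812), 87.1897964477539)
scene boxtop ((556.7760009765625, -199.87249755859375), (92.32576751708984, 106.7887191772461), 84.45034790039062)
 dark [225 189  13  15  66] [231.24242424 195.75757576] z82: [ 0.4974 -0.213   0.082 ]
 dark [232 222   7   7  37] [234.75675676 225.24324324] z82: [ 0.5788 -0.176   0.082 ]
 flange ((594.0865478515625, 173.88755798339844), (81.19992065429688, 110.10945892333984), 71.84770202636719) 1176.5
 light [360 263  24  18 280] [371.26428571 269.94285714] ((600.3353271484375, 171.3519287109375), (38.79769515991211, 55.42546844482422), 72.60301971435547)
 light [356 277  12  14  52] [359.57692308 285.90384615] ((651.2544555664062, 151.93971252441406), (41.55070877075195, 17.095731735229492), 47.77040481567383)
 light [373 277  11  14  42] [378.47619048 284.80952381] ((636.6820068359375, 197.35902404785156), (6.981307506561279, 42.57573699951172), 67.13719940185547)
```

View pics/dr.png

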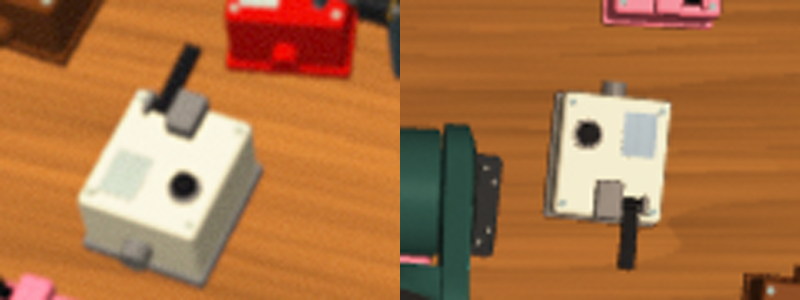

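```bash
python3 - <<'E'
from m import *
for n,b in(("top",(371,303)),("scene",(268,167))):
    c=capture(n); im=c["img"].astype(int); m=win((im[...,2]>150)&(im[...,1]<60)&(im[...,0]<60),*b,34)
    cn=biggest(m); P=np.array([onplane(c,u,v,.07) for u,v in cn[:,0]]); print(n,"red max x",P[P[:,0].argmax()],"right edge",P[P[:,1].argmin()])
    V=cv2.cvtColor(c["img"],cv2.COLOR_BGR2HSV)[...,2]; m=win(V<60,*((388,256) if n=="top" else (231,195)),15)
    cn=biggest(m); r=cv2.minAreaRect(cn); bp=cv2.boxPoints(r); print(r[0],r[1]); 
    for q in bp: print(onplane(c,*q,.08).round(4))
    cs=[0.5545,-.202]; a=np.radians(-5.7); ux=np.array([np.cos(a),np.sin(a)]); uy=np.array([-ux[1],ux[0]])
    g=cs+ux*-.0859+uy*-.02; print("pred grip",g, proj(c,[*g,.0787]), "tip",proj(c,[*(cs+ux*-.098+uy*-.02),.08]))
E
```

```text
top red max x [ 0.42056515 -0.16111718  0.07      ] right edge [ 0.31227091 -0.22276888  0.07      ]
(388.1799621582031, 259.739990234375) (5.091169357299805, 20.36467742919922)
[ 0.455  -0.2048  0.08  ]
[ 0.5143 -0.2135  0.08  ]
[ 0.5122 -0.2283  0.08  ]
[ 0.453  -0.2196  0.08  ]
pred grip [ 0.46703833 -0.21336954] [387.05471203 265.36563054] tip [386.71486789 269.4778619 ]
scene red max x [ 0.42760273 -0.19254209  0.07      ] right edge [ 0.32237445 -0.21568867  0.07      ]
(232.47210693359375, 193.4828338623047) (4.192779541015625, 21.291458129882812)
[ 0.5168 -0.2228  0.08  ]
[ 0.4557 -0.214   0.08  ]
[ 0.4599 -0.203   0.08  ]
[ 0.5208 -0.212   0.08  ]
pred grip [ 0.46703833 -0.21336954] [235.13859499 187.12230375] tip [237.05234951 183.25995011]
```

Request:
{"op": "carry_out", "data": {
  "plan": [
    {"x":-0.048,"y":-0.06,"z":0,"spin":0,"grip":0.05},
    {"x":-0.048,"y":-0.12,"z":0,"spin":0,"grip":0.05},
    {"x":-0.048,"y":-0.175,"z":0,"spin":0,"grip":0.05},
    {"x":-0.048,"y":-0.215,"z":-0.02,"spin":0,"grip":0.05},
    {"x":-0.048,"y":-0.215,"z":-0.06,"spin":0,"grip":0.05},
    {"x":-0.048,"y":-0.215,"z":-0.1,"spin":0,"grip":0.05},
    {"x":-0.048,"y":-0.215,"z":-0.1,"spin":0,"grip":0.05},
    {"x":-0.048,"y":-0.215,"z":-0.1,"spin":0,"grip":0.05}
  ]
}}

```text
t: 5.5
eef_pos: [0.4678, -0.2131, 0.1864]
orientation: [-2.17, 0.111, 2.168]
force: [0.7, 0.2, 0.2]
width: 0.55
```

```bash
python3 st.py; python3 - <<'E'
from h import *
c=capture("scene"); im=c["img"][130:250,160:320]; cv2.imwrite("pics/lv1.png",cv2.resize(im,(800,600),interpolation=cv2.INTER_CUBIC))
E
```

```text
t 5.5 pos [ 0.4678 -0.2131  0.1864] x [ 0.001 -0.    -1.   ] yaw y-axis -95.86 F [0.72 0.21 0.17] w 50.14 qd 0.019 q6 1.2
```

View pics/lv1.png

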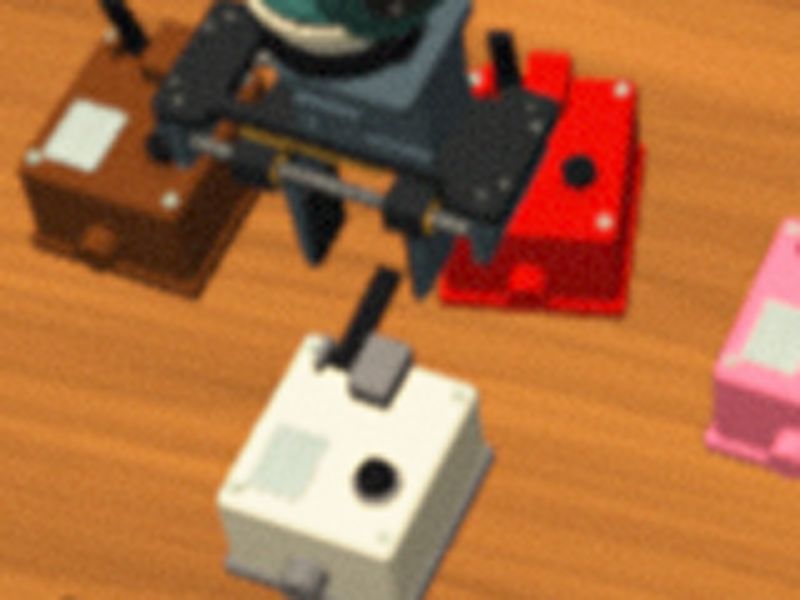

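Request:
{"op": "carry_out", "data": {
  "plan": [
    {"x":0,"y":0,"z":-0.03,"spin":0,"grip":0.05},
    {"x":0,"y":0,"z":-0.047,"spin":0,"grip":0.05},
    {"x":0,"y":0,"z":-0.047,"spin":0,"grip":0.05},
    {"x":0,"y":0,"z":-0.047,"spin":0,"grip":0.0},
    {"x":0,"y":0,"z":-0.047,"spin":0,"grip":0.0},
    {"x":0,"y":0,"z":-0.047,"spin":0,"grip":0.0},
    {"x":0,"y":0,"z":-0.047,"spin":0,"grip":0.0},
    {"x":0,"y":0,"z":-0.047,"spin":0,"grip":0.0}
  ],
  "grip_force": 6
}}

```text
t: 6.55
eef_pos: [0.4674, -0.2134, 0.1386]
orientation: [-2.171, 0.112, 2.169]
force: [-4.8, -11.8, 2.0]
width: 0.197
```

```bash
python3 st.py; python3 - <<'E'
from h import *
c=capture("scene"); im=c["img"][130:250,160:320]; cv2.imwrite("pics/lv2.png",cv2.resize(im,(800,600),interpolation=cv2.INTER_CUBIC))
# arc waypoints relative to q=1.75, tcp shift
a=np.radians(-5.7); ux=np.array([np.cos(a),np.sin(a)])
f=lambda q:46*np.array([-np.sin(q-.26),np.cos(q-.26)])
for q in(1.55,1.35,1.15,.95,.75,.55,.35,.2,.1,.05):
    d=f(q)-f(1.75); print(q,(ux*d[0]).round(1),d[1].round(1))
E
```

```text
t 6.55 pos [ 0.4674 -0.2134  0.1386] x [ 0.001 -0.001 -1.   ] yaw y-axis -95.82 F [ -4.77 -11.81   1.96] w 17.99 qd 0.002 q6 1.2
1.55 [ 1.6 -0.2] 9.0
1.35 [ 5.  -0.5] 17.6
1.15 [10.1 -1. ] 25.2
0.95 [16.5 -1.6] 31.8
0.75 [24.1 -2.4] 36.9
0.55 [32.5 -3.2] 40.4
0.35 [41.5 -4.1] 42.1
0.2 [48.4 -4.8] 42.2
0.1 [52.9 -5.3] 41.7
0.05 [55.2 -5.5] 41.3
```

View pics/lv2.png

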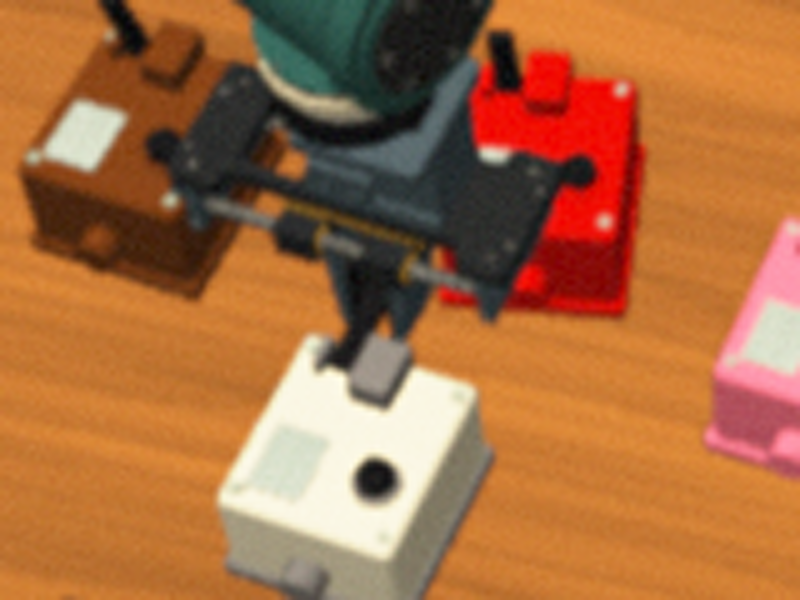

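Request:
{"op": "carry_out", "data": {
  "plan": [
    {"x":0,"y":-0.001,"z":0,"spin":0,"grip":0.0},
    {"x":0,"y":-0.002,"z":0,"spin":0,"grip":0.0},
    {"x":0,"y":-0.002,"z":0,"spin":0,"grip":0.0}
  ]
}}

```text
t: 6.98
eef_pos: [0.4673, -0.2154, 0.1386]
orientation: [-2.17, 0.112, 2.169]
force: [-5.5, -11.1, 3.0]
width: 0.155
```

```bash
python3 st.py
```

```text
t 6.97 pos [ 0.4673 -0.2154  0.1386] x [ 0.    -0.001 -1.   ] yaw y-axis -95.83 F [ -5.5  -11.1    2.96] w 14.11 qd 0.001 q6 1.2
```

Request:
{"op": "carry_out", "data": {
  "plan": [
    {"x":0,"y":-0.0007,"z":0,"spin":0,"grip":0.0},
    {"x":0,"y":-0.0007,"z":0,"spin":0,"grip":0.0}
  ]
}}

```text
t: 7.22
eef_pos: [0.4672, -0.2157, 0.1386]
orientation: [-2.169, 0.111, 2.169]
force: [-4.6, -4.7, 4.1]
width: 0.154
```

```bash
python3 st.py
```

```text
t 7.22 pos [ 0.4672 -0.2157  0.1386] x [-0.    -0.001 -1.   ] yaw y-axis -95.84 F [-4.61 -4.7   4.12] w 14.06 qd 0.001 q6 1.2
```

Request:
{"op": "carry_out", "data": {
  "plan": [
    {"x":0.0016,"y":-0.0002,"z":0.009,"spin":0,"grip":0.0},
    {"x":0.005,"y":-0.0005,"z":0.0176,"spin":0,"grip":0.0},
    {"x":0.0101,"y":-0.001,"z":0.0252,"spin":0,"grip":0.0},
    {"x":0.0165,"y":-0.0016,"z":0.0318,"spin":0,"grip":0.0},
    {"x":0.0165,"y":-0.0016,"z":0.0318,"spin":0,"grip":0.0}
  ]
}}

```text
t: 7.85
eef_pos: [0.4843, -0.2174, 0.1707]
orientation: [-2.171, 0.112, 2.168]
force: [-1.9, -5.9, 2.4]
width: 0.155
```

```bash
python3 st.py; python3 - <<'E'
from h import *
c=capture("scene"); im=c["img"][130:250,160:320]; cv2.imwrite("pics/lv3.png",cv2.resize(im,(800,600),interpolation=cv2.INTER_CUBIC))
E
```

```text
t 7.85 pos [ 0.4843 -0.2174  0.1707] x [ 0.001 -0.001 -1.   ] yaw y-axis -95.82 F [-1.93 -5.92  2.35] w 14.18 qd 0.013 q6 1.21
```

View pics/lv3.png

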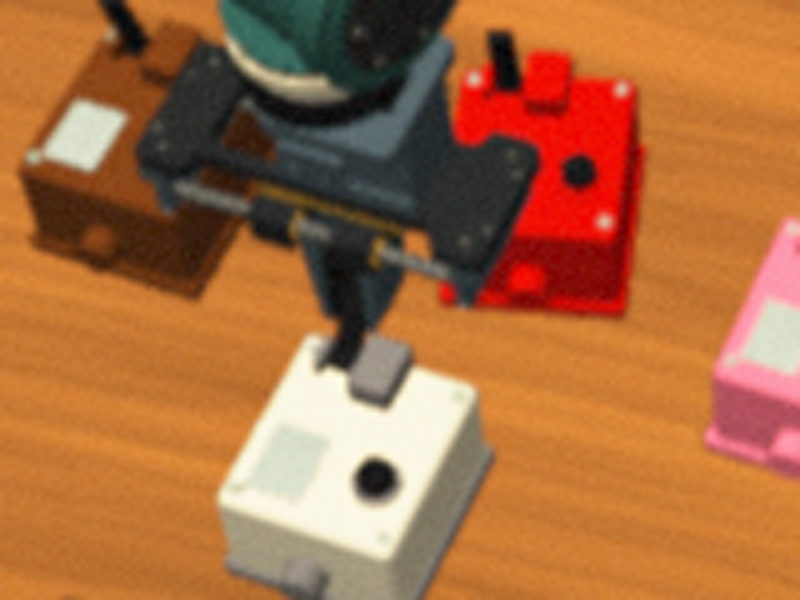

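Request:
{"op": "carry_out", "data": {
  "plan": [
    {"x":0.0076,"y":-0.0008,"z":0.0051,"spin":0,"grip":0.0},
    {"x":0.016,"y":-0.0016,"z":0.0086,"spin":0,"grip":0.0},
    {"x":0.025,"y":-0.0025,"z":0.0103,"spin":0,"grip":0.0},
    {"x":0.032,"y":-0.0032,"z":0.0104,"spin":0,"grip":0.0},
    {"x":0.0364,"y":-0.0037,"z":0.0099,"spin":0,"grip":0.0},
    {"x":0.0364,"y":-0.0037,"z":0.0099,"spin":0,"grip":0.0}
  ]
}}

```text
t: 8.65
eef_pos: [0.5206, -0.2211, 0.1801]
orientation: [-2.171, 0.111, 2.169]
force: [0.5, -5.3, 0.2]
width: 0.155
```

```bash
python3 st.py; python3 - <<'E'
from h import *
c=capture("scene"); im=c["img"][130:250,160:320]; cv2.imwrite("pics/lv4.png",cv2.resize(im,(800,600),interpolation=cv2.INTER_CUBIC))
E
```

```text
t 8.65 pos [ 0.5206 -0.2211  0.1801] x [ 0.001 -0.001 -1.   ] yaw y-axis -95.82 F [ 0.47 -5.31  0.17] w 14.12 qd 0.007 q6 1.23
```

View pics/lv4.png

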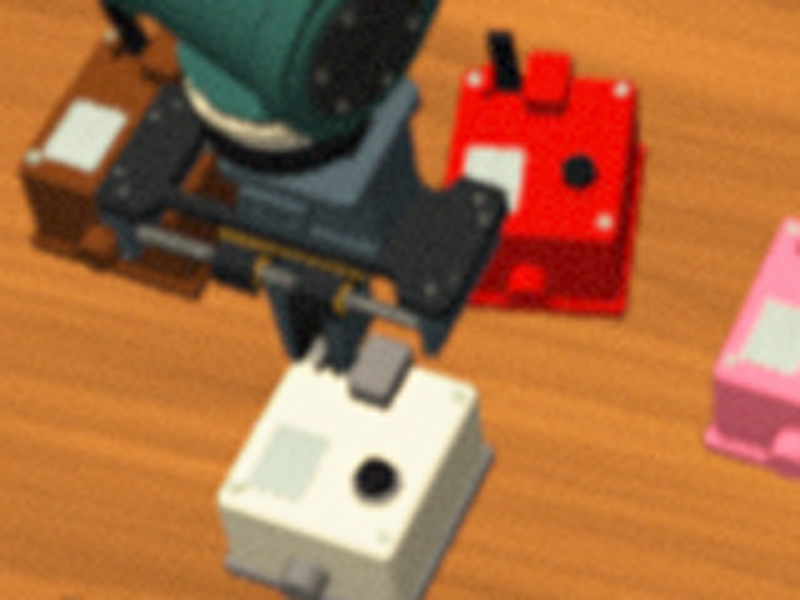

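Request:
{"op": "carry_out", "data": {
  "plan": [
    {"x":0.002,"y":0,"z":-0.0004,"spin":0,"grip":0.0},
    {"x":0.003,"y":0,"z":-0.0006,"spin":0,"grip":0.0},
    {"x":0.003,"y":0,"z":-0.0006,"spin":0,"grip":0.03},
    {"x":0.003,"y":0,"z":-0.0006,"spin":0,"grip":0.03},
    {"x":0.003,"y":0,"z":-0.0006,"spin":0,"grip":0.03}
  ]
}}

```text
t: 9.32
eef_pos: [0.5231, -0.2204, 0.1792]
orientation: [-2.169, 0.11, 2.169]
force: [0.3, 0.3, 0.6]
width: 0.327
```

```bash
python3 st.py; python3 - <<'E'
from h import *
c=capture("scene"); im=c["img"][130:250,160:320]; cv2.imwrite("pics/lv5.png",cv2.resize(im,(800,600),interpolation=cv2.INTER_CUBIC))
E
```

```text
t 9.32 pos [ 0.5231 -0.2204  0.1792] x [-0.  0. -1.] yaw y-axis -95.84 F [0.25 0.26 0.65] w 29.82 qd 0.002 q6 1.23
```

View pics/lv5.png

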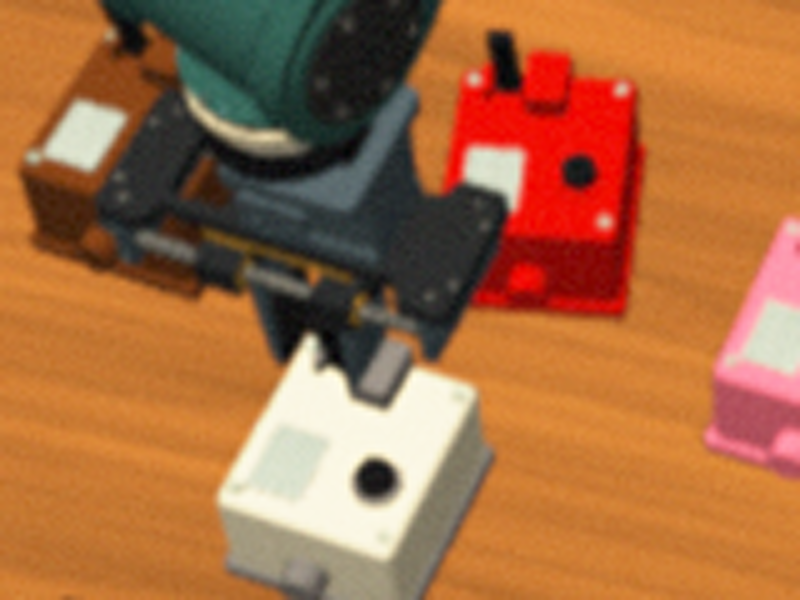

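Request:
{"op": "carry_out", "data": {
  "plan": [
    {"x":0,"y":0,"z":0.04,"spin":0,"grip":0.03},
    {"x":0,"y":0,"z":0.09,"spin":0,"grip":0.03},
    {"x":0,"y":0,"z":0.12,"spin":0,"grip":0.091},
    {"x":-0.03,"y":0.06,"z":0.12,"spin":0,"grip":0.091},
    {"x":-0.04,"y":0.12,"z":0.12,"spin":-5,"grip":0.091},
    {"x":-0.04,"y":0.18,"z":0.12,"spin":-12,"grip":0.091},
    {"x":-0.04,"y":0.22,"z":0.12,"spin":-12,"grip":0.091},
    {"x":-0.04,"y":0.22,"z":0.12,"spin":-12,"grip":0.091}
  ]
}}

```text
t: 10.38
eef_pos: [0.4829, 0.0015, 0.2994]
orientation: [-2.055, 0.319, 2.055]
force: [0.4, -0.1, -0.6]
width: 0.952
```

```bash
python3 st.py;  python3 - <<'E'
from m import *
A=capture("scene");B=capture("top");a=A["img"][170:260,180:300]; b=B["img"][190:280,320:440]
a2=A["img"][240:315,320:420]; b2=B["img"][185:260,210:310]
r=lambda i:cv2.resize(i,(400,300),interpolation=cv2.INTER_CUBIC)
cv2.imwrite("pics/up.png",np.vstack([np.hstack([r(a),r(b)]),np.hstack([r(a2),r(b2)])]))
# black tabs & head
for n,c,p in(("top",B,(261,223)),("scene",A,(370,277))):
    V=cv2.cvtColor(c["img"],cv2.COLOR_BGR2HSV)
    x,y=p; print(n); print(V[y-14:y+12,x-14:x+14,2])
E
```

```text
t 10.38 pos [0.4829 0.0015 0.2994] x [ 0.  0. -1.] yaw y-axis -107.65 F [ 0.45 -0.05 -0.56] w 86.85 qd 0.056 q6 1.83
top
[[176 176 175 171  84  67  68  57 200 160 118 106  88  71  67  66  68  66
   66  67  68  81 130 120 156 159 164 170]
 [173 175 174 140  74  68  66  94 175 184 194 202 163 118 106  88  72  64
   66  68  68  68  68  71  83  74 117 159]
 [163 164 164  89  68  68  64  91 122 119 159 146 179 186 201 164 121  91
   85  73  66  67  66  69  70  67  65  80]
 [157 156 151  79  68  67  52 108 151 126 140 133 123 109 141 180 188 187
  161 121  93  88  72  67  68  67  69  85]
 [157 158 125  70  68  67  65 123 177 202 184 164 128 143 139 130 112 140
  179 189 191 164 122  92  86  80  68 142]
 [154 154  85  66  65  60  78 137 205 199 194 195 204 188 159 128 146 143
  139 118 142 179 193 194 165 150  80 111]
 [160 157  80  53  37  28 107 156 194 196 193 195 198 197 196 205 186 158
  160 150 139  84 141 185 193 195  86  65]
 [161 129  72  35  29  34 122 175 197 194 194 197 198 196 196 197 196 196
  209 164 131  67  64 153 191 164  82  68]
 [157  86  66  28  28  68 137 205 200 193 1
[... 4412 characters left out ...]
149 102  94 106 111  91  87  83  82  85  85  81  81  82  85  84  78  74
   71  65  60  73 115 160 193 164 108  85]
 [181 145 119 112 111 109  97  87  80  84  86  84  81  85  81  86  76  70
   69  66  90 133 182 204 185 130  88  80]
 [216 201 177 141 121 108 103 105  94  89  83  86  80  76  82  83  77  73
   73  86 125 185 209 199 149  96  81  81]
 [212 218 216 203 172 138 106 103 102 101  97  94  90  85  86  78  71  71
   76 105 169 211 210 167 109  81  83  85]
 [170 200 216 222 212 192 157 122 102 103 106 106  97  86  83  78  75  70
   90 147 201 219 192 131  86  82  79  77]
 [108 142 179 203 217 220 211 183 145 120 111 109 101  90  86  81  74  89
  126 190 215 206 156  99  80  78  78  73]]
```

View pics/up.png

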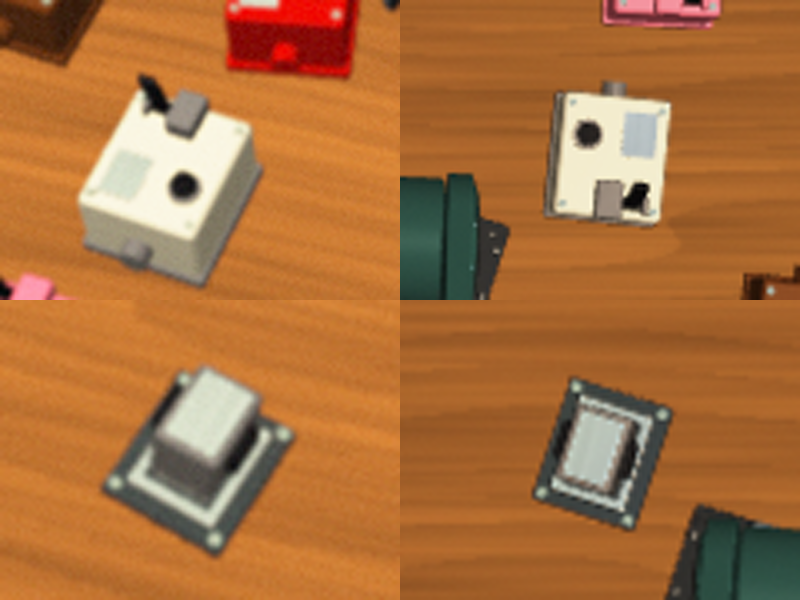

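Lever is back up and matches its initial picture; the post shows clearly in both views. Now I'll refine the head centre and yaw.

```bash
python3 - <<'E'
from m import *
for n,p in(("top",(259,222)),("scene",(371,270))):
    c=capture(n);V=cv2.cvtColor(c["img"],cv2.COLOR_BGR2HSV)
    m=win((V[...,2]>(170 if n=="top" else 185))&(V[...,1]<70),*p,15).astype(np.uint8)
    m=cv2.morphologyEx(m,cv2.MORPH_OPEN,np.ones((4,4)))
    l=cv2.connectedComponents(m)[1]; k=l[p[1],p[0]]; cn=biggest(l==k); print(n,cv2.contourArea(cn),rect(c,cn,.068))
E
```

```text
top 147.0 ((592.0496215820312, 166.6555938720703), (32.12552261352539, 47.997013092041016), 72.08000946044922)
scene 229.5 ((600.6385498046875, 174.96963500976562), (33.82950210571289, 50.50825500488281), 72.49116516113281)
```

Request:
{"op": "carry_out", "data": {
  "plan": [
    {"x":0.03,"y":0.05,"z":0,"spin":0,"grip":0.0912},
    {"x":0.06,"y":0.1,"z":0,"spin":0,"grip":0.0912},
    {"x":0.095,"y":0.14,"z":0,"spin":0,"grip":0.0912},
    {"x":0.1125,"y":0.17,"z":-0.02,"spin":0,"grip":0.0912},
    {"x":0.1125,"y":0.17,"z":-0.07,"spin":0,"grip":0.0912},
    {"x":0.1125,"y":0.17,"z":-0.12,"spin":0,"grip":0.0912},
    {"x":0.1125,"y":0.17,"z":-0.12,"spin":0,"grip":0.0912},
    {"x":0.1125,"y":0.17,"z":-0.12,"spin":0,"grip":0.0912}
  ]
}}

```text
t: 11.58
eef_pos: [0.5967, 0.1689, 0.181]
orientation: [-2.054, 0.323, 2.051]
force: [-0.2, 0.6, 1.1]
width: 0.998
```

```bash
python3 st.py; python3 - <<'E'
from h import *
c=capture("scene"); im=c["img"][210:330,300:460]; cv2.imwrite("pics/po1.png",cv2.resize(im,(800,600),interpolation=cv2.INTER_CUBIC))
E
```

```text
t 11.57 pos [0.5967 0.1689 0.181 ] x [ 0.001  0.    -1.   ] yaw y-axis -107.89 F [-0.21  0.57  1.13] w 90.98 qd 0.022 q6 2.12
```

View pics/po1.png

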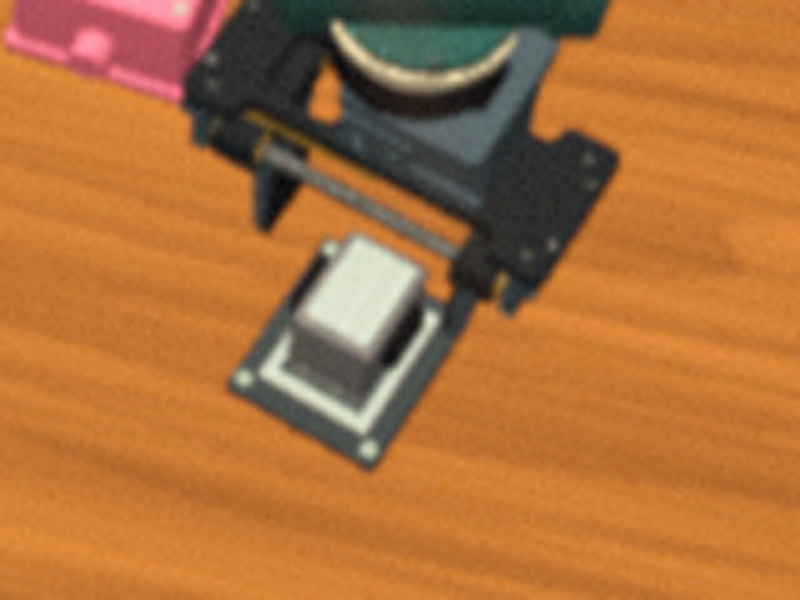

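Request:
{"op": "carry_out", "data": {
  "plan": [
    {"x":0,"y":0,"z":-0.03,"spin":0,"grip":0.0912},
    {"x":0,"y":0,"z":-0.055,"spin":0,"grip":0.0912},
    {"x":0,"y":0,"z":-0.0725,"spin":0,"grip":0.0912},
    {"x":0,"y":0,"z":-0.0725,"spin":0,"grip":0.0912},
    {"x":0,"y":0,"z":-0.0725,"spin":0,"grip":0.062},
    {"x":0,"y":0,"z":-0.0725,"spin":0,"grip":0.062},
    {"x":0,"y":0,"z":-0.0725,"spin":0,"grip":0.062}
  ],
  "grip_force": 8
}}

```text
t: 12.5
eef_pos: [0.596, 0.1695, 0.1074]
orientation: [-2.054, 0.322, 2.053]
force: [0.0, -0.2, -0.5]
width: 0.705
```

```bash
python3 st.py; python3 - <<'E'
from h import *
c=capture("scene"); im=c["img"][210:330,300:460]; cv2.imwrite("pics/po2.png",cv2.resize(im,(800,600),interpolation=cv2.INTER_CUBIC))
E
```

```text
t 12.5 pos [0.596  0.1695 0.1074] x [ 0.001  0.    -1.   ] yaw y-axis -107.84 F [ 0.01 -0.24 -0.48] w 64.3 qd 0.004 q6 2.12
```

View pics/po2.png

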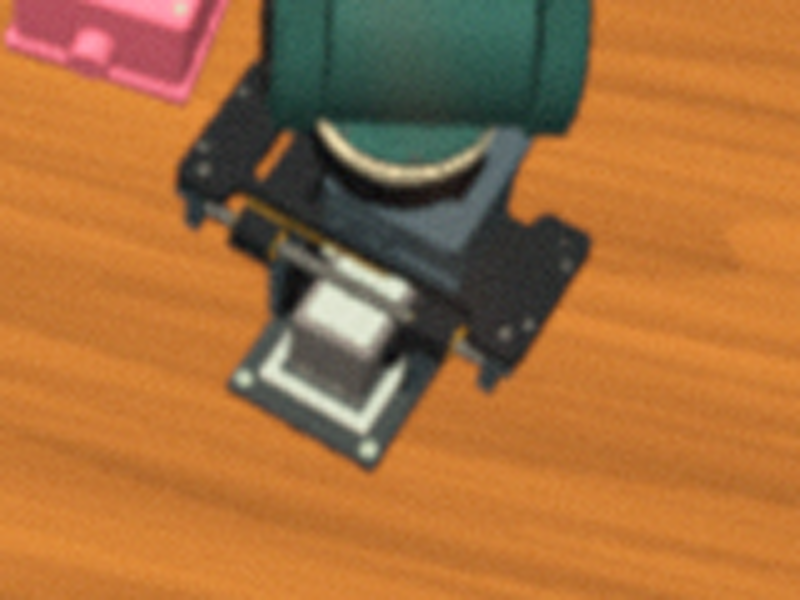

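Fingers straddle the head with no contact so far. Closing.

Request:
{"op": "carry_out", "data": {
  "plan": [
    {"x":0,"y":0,"z":0,"spin":0,"grip":0.0},
    {"x":0,"y":0,"z":0,"spin":0,"grip":0.0},
    {"x":0,"y":0,"z":0,"spin":0,"grip":0.0},
    {"x":0,"y":0,"z":0,"spin":0,"grip":0.0},
    {"x":0,"y":0,"z":0,"spin":0,"grip":0.0}
  ],
  "grip_force": 12
}}

```text
t: 13.18
eef_pos: [0.5955, 0.1686, 0.1069]
orientation: [-2.054, 0.323, 2.055]
force: [-2.3, -10.3, 6.8]
width: 0.481
```

```bash
python3 st.py
```

```text
t 13.18 pos [0.5955 0.1686 0.1069] x [-0.001 -0.001 -1.   ] yaw y-axis -107.82 F [ -2.33 -10.31   6.82] w 43.87 qd 0.001 q6 2.12
```

Request:
{"op": "carry_out", "data": {
  "plan": [
    {"x":-0.0003,"y":-0.001,"z":0,"spin":0,"grip":0.0},
    {"x":-0.0003,"y":-0.001,"z":0,"spin":0,"grip":0.0},
    {"x":-0.0003,"y":-0.001,"z":0,"spin":0,"grip":0.0}
  ],
  "grip_force": 40
}}

```text
t: 13.55
eef_pos: [0.5955, 0.1685, 0.107]
orientation: [-2.054, 0.322, 2.054]
force: [-1.0, 0.5, 4.3]
width: 0.48
```

```bash
python3 st.py
```

```text
t 13.55 pos [0.5955 0.1685 0.107 ] x [ 0. -0. -1.] yaw y-axis -107.82 F [-1.04  0.53  4.31] w 43.81 qd 0.001 q6 2.12
```

Centred, with both tabs flush. I'll pull up 60 mm first and check.

Request:
{"op": "carry_out", "data": {
  "plan": [
    {"x":0,"y":0,"z":0.01,"spin":0,"grip":0.0},
    {"x":0,"y":0,"z":0.025,"spin":0,"grip":0.0},
    {"x":0,"y":0,"z":0.04,"spin":0,"grip":0.0},
    {"x":0,"y":0,"z":0.05,"spin":0,"grip":0.0},
    {"x":0,"y":0,"z":0.05,"spin":0,"grip":0.0}
  ]
}}

```text
t: 14.18
eef_pos: [0.5954, 0.1685, 0.1566]
orientation: [-2.054, 0.322, 2.053]
force: [5.5, 2.2, -11.3]
width: 0.478
```

```bash
python3 st.py; python3 - <<'E'
from h import *
c=capture("scene"); im=c["img"][190:310,300:460]; cv2.imwrite("pics/po3.png",cv2.resize(im,(800,600),interpolation=cv2.INTER_CUBIC))
E
```

```text
t 14.18 pos [0.5954 0.1685 0.1566] x [ 0.001  0.    -1.   ] yaw y-axis -107.83 F [  5.55   2.21 -11.33] w 43.62 qd 0.014 q6 2.12
```

View pics/po3.png

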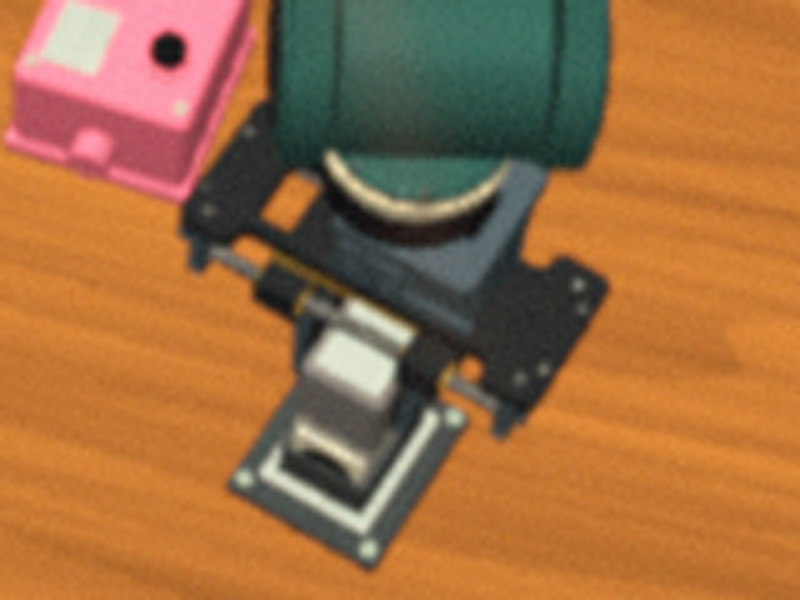

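Request:
{"op": "carry_out", "data": {
  "plan": [
    {"x":0,"y":0,"z":0.015,"spin":0,"grip":0.0},
    {"x":0,"y":0,"z":0.03,"spin":0,"grip":0.0},
    {"x":0,"y":0,"z":0.045,"spin":0,"grip":0.0},
    {"x":0,"y":0,"z":0.06,"spin":0,"grip":0.0},
    {"x":0,"y":0,"z":0.075,"spin":0,"grip":0.0},
    {"x":0,"y":0,"z":0.084,"spin":0,"grip":0.0},
    {"x":0,"y":0,"z":0.087,"spin":0,"grip":0.0},
    {"x":0,"y":0,"z":0.087,"spin":0,"grip":0.0}
  ]
}}

```text
t: 15.22
eef_pos: [0.5954, 0.1685, 0.2429]
orientation: [-2.054, 0.322, 2.053]
force: [7.6, 3.9, -10.7]
width: 0.481
```

```bash
python3 st.py; python3 - <<'E'
from h import *
c=capture("scene"); im=c["img"][170:290,300:460]; cv2.imwrite("pics/po4.png",cv2.resize(im,(800,600),interpolation=cv2.INTER_CUBIC))
E
```

```text
t 15.22 pos [0.5954 0.1685 0.2429] x [ 0.  0. -1.] yaw y-axis -107.83 F [  7.56   3.86 -10.71] w 43.86 qd 0.004 q6 2.12
```

View pics/po4.png

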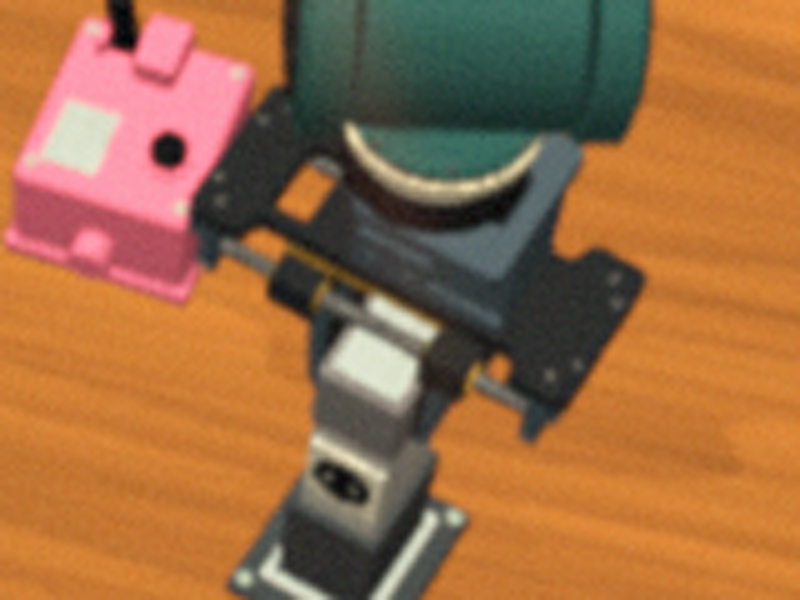

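Request:
{"op": "carry_out", "data": {
  "plan": [
    {"x":0,"y":0,"z":0.002,"spin":0,"grip":0.0},
    {"x":0,"y":0,"z":0.004,"spin":0,"grip":0.0},
    {"x":0,"y":0,"z":0.004,"spin":0,"grip":0.0}
  ]
}}

```text
t: 15.65
eef_pos: [0.5954, 0.1685, 0.2467]
orientation: [-2.054, 0.322, 2.053]
force: [7.1, 3.3, -10.8]
width: 0.479
```

```bash
python3 st.py
```

```text
t 15.65 pos [0.5954 0.1685 0.2467] x [ 0.  0. -1.] yaw y-axis -107.83 F [  7.11   3.29 -10.77] w 43.64 qd 0.003 q6 2.12
```

Request:
{"op": "carry_out", "data": {
  "plan": [
    {"x":0,"y":0,"z":0.001,"spin":0,"grip":0.0},
    {"x":0,"y":0,"z":0.0015,"spin":0,"grip":0.0},
    {"x":0,"y":0,"z":0.0015,"spin":0,"grip":0.0}
  ]
}}

```text
t: 16.02
eef_pos: [0.5953, 0.1685, 0.2471]
orientation: [-2.054, 0.322, 2.053]
force: [15.2, 5.2, -27.3]
width: 0.477
```

```bash
python3 st.py
```

```text
t 16.02 pos [0.5953 0.1685 0.2471] x [ 0.  0. -1.] yaw y-axis -107.83 F [ 15.2    5.19 -27.34] w 43.49 qd 0.002 q6 2.12
```

Request:
{"op": "carry_out", "data": {
  "plan": [
    {"x":0,"y":0,"z":-0.0015,"spin":0,"grip":0.0},
    {"x":0,"y":0,"z":-0.0015,"spin":0,"grip":0.0},
    {"x":0,"y":0,"z":-0.0015,"spin":0,"grip":0.0},
    {"x":0,"y":0,"z":-0.0015,"spin":0,"grip":0.0}
  ],
  "grip_force": 45
}}

```text
t: 16.52
eef_pos: [0.5954, 0.1685, 0.2466]
orientation: [-2.054, 0.322, 2.053]
force: [7.9, 3.0, -12.8]
width: 0.484
```

```bash
python3 st.py; python3 - <<'E'
from h import *
c=capture("scene"); im=c["img"][150:330,160:460]; cv2.imwrite("pics/fin.png",cv2.resize(im,(800,480),interpolation=cv2.INTER_CUBIC))
E
python3 st.py
```

```text
t 16.52 pos [0.5954 0.1685 0.2466] x [ 0.  0. -1.] yaw y-axis -107.83 F [  7.89   2.98 -12.81] w 44.14 qd 0.002 q6 2.12
t 16.57 pos [0.5954 0.1685 0.2466] x [ 0.  0. -1.] yaw y-axis -107.83 F [  7.98   2.72 -14.  ] w 43.76 qd 0.002 q6 2.12
```

View pics/fin.png

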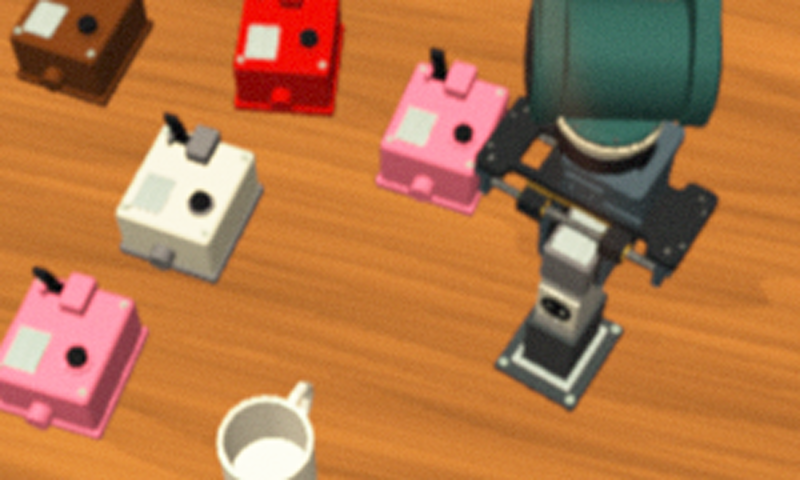

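The post is fully out and held (crop 575,290), and the white breaker's lever is up (crop 175,128). The mug is where it was, and the arm is still. Handing in.

```bash
python3 -c "
from workcell import hand_in; print(hand_in())"; python3 st.py
```

```text
the job is handed in; nothing more can be done
None
the job is handed in; nothing more can be done
```

The opening check is done and handed in at about 16.6 s of the 64 s limit; `hand_in` reports no verdict.

- **Breaker:** I pressed the white box's test button with about 5.4 N and both cameras showed the lever dropped. I pinched the lever, swung it back past vertical and let go; both cameras then showed it standing up by itself with the arm clear.
- **Post:** I pinched both tabs flush (opening about 44 mm) and pulled the post straight up, through the first stop. It met the second stop at about 140 mm of travel, where the pull rose to 27 N. I backed off 0.5 mm and held it there, still, at 45 N grip.
- **Last checks:** The final scene picture showed the post fully out, the lever up and the mug in place. The pitcher and jar were outside that crop, but the arm never went near them. I had no direct reading of the joint values, so I judged them from TCP travel, forces and pictures.
- **Disagreement:** The two cameras differed by about 5 mm on the breaker and up to 12 mm on the post's head. I used their mean, and corrected the tool by 2.7 mm at the lever and 1 mm at the post from the finger contact.

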